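# Safety test of the bench's residual-current unit

## Task

Do the routine trip test of the residual-current unit on the bench: of the two small supply boxes it is the one with a round push button beside its lever. Press the button in until the lever drops by itself, let go of the button, then lift the lever fully back up so that it stays up. Leave the lever of the other box up.

Things in the scene. Friction and masses are not known exactly. Their poses are not given: they have to be found in the camera images.
- rcd_box: Residual-current unit: grey box with white lid, 110 (x) x 150 (y) x 60 mm high, fixed to the bench; a raised white block 72 x 118 mm on the lid has its top 70 mm above the bench. Black lever on its left half, round black push button on its right half. Origin: centre of the underside; x to its back (away from the robot at yaw 0), y to its left, z up.
- button_top (a point): Centre of the button's top face, on the box at (-12, -30, 82) mm when out; moves with the button. Button 24 mm across, in a flat collar 35 mm across that reaches 72.5 mm above the bench. Press straight down. The upright lever 60 mm to its left reaches 135 mm above the bench.
- test_button (a joint): Push of the button, m: 0 out, 0.007 fully in. Springs back when let go; about 1 N to start, 4 N fully in (a little more while it trips the lever). The lever is tripped at about 5 mm and then falls by itself within half a second.
- lever_handle (a point): Middle of the lever's handle, 58 mm from the hinge; moves with the lever. The handle is black, 16 mm wide along the box's y and 12 mm thick, from 40 mm to the lever's end at 70 mm from the hinge. The hinge axis is parallel to the box's y, at (0, 30, 66) mm on the box; two cheeks beside it reach 79 mm above the bench.
- rcd_lever (a joint): Lever of this unit, rad: 0 fully up, 1.0 fully dropped. A point r from the hinge lies at x = r sin(0.20 - q), y = 30 mm, z = 66 mm + r cos(0.20 - q) on the box: up it leans a little to the back against a stop, dropped it points to the front, 44 degrees above level. Swings freely under its own weight (0.1 to 0.16 kg): past 0.20 it falls to the front, below that it rests back on its stop.
- breaker_lever (a joint): Lever of the other box, an ordinary breaker of the same size and shape with the same lever but no button: 0 fully up (as it starts), 1.0 dropped. The boxes stand side by side, centres 0.23 to 0.4 m apart, either one on the left.
Mind the look-alikes: they are no part of the job. Leave any brown or orange look-alike of the part that bears breaker_lever alone.

How it is judged:
By the outcome, as a careful person would: the job done as asked, in the order asked, and still so for the second after the job is handed in, with the robot touching nothing.
It also fails if it takes over 38 s, if anything falls off the work surface, if the arm or the gripper's body presses on something with over 40 N, if the wrist force passes 120 N, or if a joint passes its speed limit or range.

## Robot

A 6-joint arm with a two-finger parallel gripper is mounted at the origin on a cart in front of the work surface, level with it; the furniture and walls round the work are solid. World frame = base frame: x ahead of the robot, y to its left, z up, the work surface at z = 0. Lengths are in m, angles in rad, forces in N, time in s.
With the tool pointing down it reaches from about 0.25 to 0.725 m from the base axis. Payload 9.7 kg.
Tool frame: the origin (TCP) lies on the centre line of the jaws, within the pads' length; the fingertips stand 8 mm ahead of it and the grasp point (between the pads) lies 11 mm behind it (manip.tcp_to_tips is the distance from the TCP to the fingertips, in m); z points along the fingers, y is the direction in which the jaws open and shut (so a half turn about z gives the same grasp; the last joint's range is limited). The gripper opens to 85 mm and grips with 20 to 120 N. Pads are 22 mm wide; open, the fingers measure 114 mm over their backs; the gripper's body (76 mm by 85 mm) begins 54 mm behind the grasp point. The pads swing forward as they close: fully open they stand 13 mm farther back than shut.
Start: joints at [-1.123, 0.087, 0.176, 1.66, 0, 1.571], TCP at [0.238, -0.496, 0.239] pointing down, gripper open.
Joint ranges: [-3.13, 3.13], [-0.85, 1.81], [-1.15, 1.24], [-2.2, 2.28], [-1.44, 1.52], [-3.14, 3.14]. Speed limits (rad/s): [2.22, 2.22, 2.57, 3.14, 3.14, 3.14].

## Interface

Orientations are given as a unit quaternion [x, y, z, w].
In Python, from station import manip gives the robot as it stands.
- The arm moves only by the tool arm_command, never from a script. Its argument "series" is a list of rows, each an object of numbers: "tx", "ty", "tz": the shift along the tool's x, y, z in m; "rx", "ry", "rz": the turn, a rotation vector about the tool's x, y, z in rad; "hand": the closure, from 0 (fully open) to 1 (shut). In form: [{"tx": .., "ty": .., "tz": .., "rx": .., "ry": .., "rz": .., "hand": ..}, ...]. A call has 1 to 5 rows; each row is the pose to reach, as a shift and turn from the pose commanded when the call began, along the tool's axes at that moment; what a row does not reach only later rows make up. A row lasts 1/10 s, in which the tool goes at most 50 mm and 8.59 degrees, less where a joint would pass 70% of its speed; a pose out of reach is approached as far as the arm can. A call with a gripper value outside its range is refused whole. The fingers move at their own pace and stop on an object; "grip_force" is the grip in N (left out, the last holds). Time passes only in rows, so rows that repeat a pose let the fingers close. It gives the time, the measured TCP pose, the force and the opening at its end, in the units of the state.
- manip.state(): the state, without advancing time (a new reading comes with each control period).
- manip.get_image(name): name is "scene" or "top" or "wrist"; returns the picture (400x640x3 uint8, red, green, blue); there is no depth.
- manip.camera_params(name): a dict with "mtx" (3x3 intrinsics, pixels), "extrinsics" (4x4, takes a point from camera to world coordinates); the wrist camera has in their place "mount" (4x4, takes a point from camera to tool coordinates, whose origin is the TCP and whose axes are the flange's). Camera axes: x right, y up, looking along -z (the intrinsics and any distortion apply to the point x, -y, -z); pixel columns grow to the right and rows downward; lengths in m; the calibration is good to about 2 mm. A picture is of the moment at which its call begins: read the wrist's pose just before it. camera_params takes no time and is no camera call.
- manip.close_job(): hands the job in, once; it reports no verdict.
The state is a dict: "t": time; "joint_positions": joint angles; "joint_velocities": joint speeds; "joint_efforts": joint torques, N m; "tcp_pos": TCP position; "tcp_rot": TCP orientation; "wrist_force": force on the tool from outside, world axes, zero at the start; "ft_torque": the same for the moment, N m; "grip_width": finger opening in m.
Only numpy, scipy, OpenCV 4.12 (cv2) and the standard library are available. Lean on these libraries where they do the work, as an engineer would, in place of code of your own. Each camera call takes 0.05 s, during which the arm holds its last target. There are 200 camera calls.

## Working session

There is one attempt and no reset: what is moved stays moved. The work goes in short steps, Python scripts to look and compute and a tool call to move; the robot and the scene stay as the last step left them, time stands still between calls to the robot, and variables do not carry over. Pictures are saved under pics/ and viewed, about 8 in all and at most 12, crops included, and the job is handed in when it is done.

Besides the shell and the picture viewer there is one more tool, called after "Call:" as name(argument=value, ...), one argument or row to a line, values as JSON. arm_command: Moves the arm, as the interface text tells. Its arguments: {"type":"object","properties":{"series":{"type":"array"},"grip_force":{"type":"number"}},"required":["series"]}

```bash
mkdir -p pics; cat > h.py <<'E'
import numpy as np,cv2
from station import manip
def ray(cam,u,v):
    c=manip.camera_params(cam);K=np.array(c["mtx"]);d=np.array(c.get("distortion",c.get("dist",np.zeros(5))),float)
    p=cv2.undistortPoints(np.array([[[u,v]]],float),K,d)[0,0]
    E=np.array(c["extrinsics"]);return E[:3,3],E[:3,:3]@np.array([p[0],-p[1],-1])
def onz(cam,u,v,z):
    o,d=ray(cam,u,v);return o+d*(z-o[2])/d[2]
E
python3 - <<'E'
from h import *
for n in("top","scene"):
    im=manip.get_image(n);cv2.imwrite(f"pics/{n}0.png",im[...,::-1]);c=manip.camera_params(n);print(n,c)
print(manip.state(),manip.tcp_to_tips)
E
```

```text
top {'mtx': array([[395.37996826,   0.        , 313.58415781],
       [  0.        , 395.37996826, 202.66216905],
       [  0.        ,   0.        ,   1.        ]]), 'extrinsics': array([[ 0.01393979,  0.99734832, -0.07142838,  0.41572675],
       [-0.9996351 ,  0.01224745, -0.02407626, -0.25202055],
       [-0.0231376 ,  0.07173794,  0.99715511,  1.55782251],
       [ 0.        ,  0.        ,  0.        ,  1.        ]])}
scene {'mtx': array([[447.91043077,   0.        , 321.8839067 ],
       [  0.        , 447.91043077, 203.25293939],
       [  0.        ,   0.        ,   1.        ]]), 'extrinsics': array([[ 0.7875952 ,  0.34069883, -0.51343755, -0.27751247],
       [-0.61597197,  0.45762817, -0.64121368, -1.21461937],
       [ 0.01650273,  0.82127995,  0.57028668,  0.98652937],
       [ 0.        ,  0.        ,  0.        ,  1.        ]])}
{'t': 0.1, 'joint_positions': array([-1.12299944e+00,  8.74211913e-02,  1.75200264e-01,  1.65978659e+00,
       -2.40251525e-06,  1.57078684e+00]), 'joint_velocities': array([-0.00046458, -0.00191658,  0.0033275 ,  0.00047325, -0.00070703,
       -0.00054083]), 'joint_efforts': array([-2.68066111e-05, -5.21560979e+01,  4.65654409e+01,  1.58964522e-02,
        2.15757268e-06, -3.53280882e-06]), 'tcp_pos': array([ 0.23805496, -0.49559755,  0.23863837]), 'tcp_rot': array([ 9.75038048e-01,  2.22037018e-01, -1.35630188e-04, -5.90212761e-04]), 'wrist_force': array([-0.15641239, -0.57286332,  0.33072081]), 'ft_torque': array([-0.01222757, -0.03532203,  0.01257906]), 'grip_width': 0.08542781771944545} 0.008
```

View pics/top0.png

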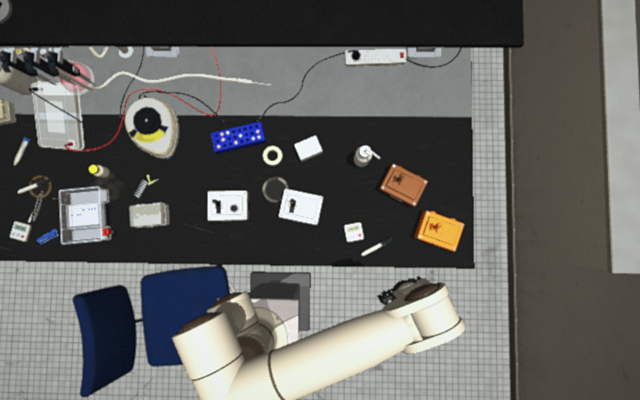

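View pics/scene0.png

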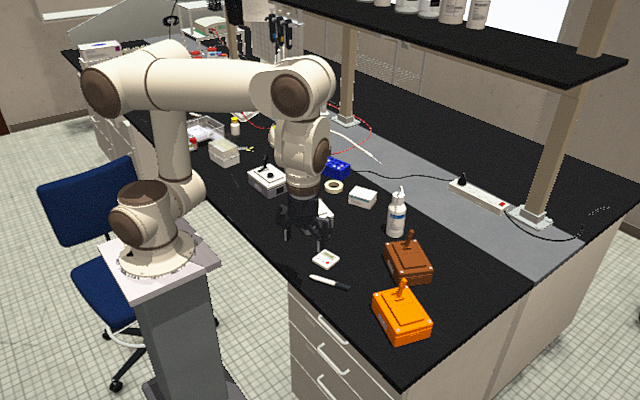

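The top view shows two white boxes. The one at (227,206) has a lever mark at about (221,208) and a round button at about (233,209). The one at (300,206) has only a lever. The brown (403,186) and orange (440,230) boxes are look-alikes. The left box fits the RCD, so I'll confirm it in a crop and measure it.

```bash
python3 - <<'E'
from h import *
im=cv2.imread("pics/top0.png")
x0,y0=195,175
cv2.imwrite("pics/crop1.png",cv2.resize(im[y0:y0+60,x0:x0+140],None,fx=5.6,fy=5.6,interpolation=cv2.INTER_CUBIC))
g=cv2.cvtColor(im,cv2.COLOR_BGR2GRAY)
m=cv2.inRange(g,150,255)
cs,_=cv2.findContours(m,cv2.RETR_EXTERNAL,cv2.CHAIN_APPROX_NONE)
for c in cs:
    if cv2.contourArea(c)<300: continue
    (u,v),_,_=cv2.minAreaRect(c)
    if not(190<u<330 and 180<v<230): continue
    W=np.array([onz("top",*p[0],.06)[:2] for p in c],np.float32)
    r=cv2.minAreaRect(W);print((u,v),r, cv2.boundingRect(c))
# dark blobs in RCD
d=cv2.inRange(g[190:222,208:248],0,90)
n,l,s,ce=cv2.connectedComponentsWithStats(d)
for i in range(1,n): print(s[i],ce[i]+[208,190],onz("top",*(ce[i]+[208,190]),.082))
E
```

```text
(227.0, 205.5) ((0.5088501572608948, 0.1147909015417099), (0.11174347996711731, 0.146155446767807), 1.504647135734558) (208, 191, 39, 30)
(300.5, 206.5) ((0.507964551448822, -0.16616873443126678), (0.15097393095493317, 0.11188869923353195), 79.32693481445312) (279, 189, 44, 36)
[ 0  0 11  1 11] [213. 190.] [0.56468991 0.1639889  0.082     ]
[12  0  4  1  4] [221.5 190. ] [0.56506201 0.1317261  0.082     ]
[38  0  2  2  3] [246.66666667 190.33333333] [0.56490015 0.03635984 0.082     ]
[ 5 10  7 13 50] [217.18 205.34] [0.50688659 0.14628952 0.082     ]
[23 16  6  5 25] [233.4  207.96] [0.4977872  0.08467535 0.082     ]
[ 0 29 40  3 46] [229.82608696 220.84782609] [0.44923217 0.09675837 0.082     ]
```

View pics/crop1.png

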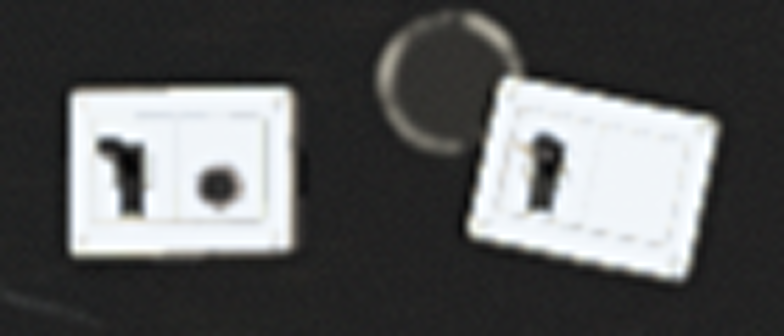

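The crop confirms it. The left box (centre near px 227,206) has the lever (217,205) and the button (233,208), and the right box has a lever only. The RCD centre is about (0.509, 0.115) with yaw near 0, and the button is at (0.498, 0.085). I'll add a helper that works out the moves.

```bash
cat >> h.py <<'E'
from scipy.spatial.transform import Rotation as R
def go(x,y,z,yaw):
    s=manip.state();r=R.from_quat(s["tcp_rot"])
    T=R.from_matrix([[np.cos(yaw),np.sin(yaw),0],[np.sin(yaw),-np.cos(yaw),0],[0,0,-1]])
    print("t",s["t"],"tcp",s["tcp_pos"].round(4),"F",s["wrist_force"].round(1),"j",s["joint_positions"].round(2))
    print("shift",r.inv().apply(np.array([x,y,z])-s["tcp_pos"]).round(4),"rot",(r.inv()*T).as_rotvec().round(4))
E
python3 -c "
from h import *
go(.498,.085,.2,np.pi/2)"
```

```text
t 0.1 tcp [ 0.2381 -0.4956  0.2386] F [-0.2 -0.6  0.3] j [-1.12  0.09  0.18  1.66 -0.    1.57]
shift [ 0.4857 -0.4107  0.0391] rot [-1.100e-03 -7.000e-04 -1.123e+00]
```

Call:
arm_command(
  series=[
    {"tx": 0.486,"ty": -0.411,"tz": 0.039,"rx": -0.001,"ry": -0.001,"rz": -1.123,"hand": 1},
    {"tx": 0.486,"ty": -0.411,"tz": 0.039,"rx": -0.001,"ry": -0.001,"rz": -1.123,"hand": 1},
    {"tx": 0.486,"ty": -0.411,"tz": 0.039,"rx": -0.001,"ry": -0.001,"rz": -1.123,"hand": 1},
    {"tx": 0.486,"ty": -0.411,"tz": 0.039,"rx": -0.001,"ry": -0.001,"rz": -1.123,"hand": 1},
    {"tx": 0.486,"ty": -0.411,"tz": 0.039,"rx": -0.001,"ry": -0.001,"rz": -1.123,"hand": 1},
  ],
)

```text
t: 0.6
tcp_pos: [0.3403, -0.2662, 0.2236]
tcp_rot: [0.824, 0.566, -0.0, 0.0]
wrist_force: [1.7, -0.5, -0.1]
grip_width: 0.0119
```

```bash
python3 -c "
from h import *
go(.498,.085,.2,np.pi/2)"
```

```text
t 0.6 tcp [ 0.3403 -0.2662  0.2236] F [ 1.7 -0.5 -0.1] j [-0.66 -0.2  -0.13  1.64 -0.    1.27]
shift [0.3844 0.021  0.0233] rot [ 1.000e-04  7.000e-04 -3.675e-01]
```

Call:
arm_command(
  series=[
    {"tx": 0.384,"ty": 0.021,"tz": 0.023,"rz": -0.367,"hand": 1},
    {"tx": 0.384,"ty": 0.021,"tz": 0.023,"rz": -0.367,"hand": 1},
    {"tx": 0.384,"ty": 0.021,"tz": 0.023,"rz": -0.367,"hand": 1},
    {"tx": 0.384,"ty": 0.021,"tz": 0.023,"rz": -0.367,"hand": 1},
    {"tx": 0.384,"ty": 0.021,"tz": 0.023,"rz": -0.367,"hand": 1},
  ],
)

```text
invalid input
```

```bash
python3 -c "
from h import *
go(.498,.085,.2,np.pi/2)"
```

```text
t 0.6 tcp [ 0.3403 -0.2662  0.2236] F [ 1.7 -0.5 -0.1] j [-0.66 -0.2  -0.13  1.64 -0.    1.27]
shift [0.3844 0.021  0.0233] rot [ 1.000e-04  7.000e-04 -3.675e-01]
```

Call:
arm_command(
  series=[
    {"tx": 0.384,"ty": 0.021,"tz": 0.023,"rx": 0,"ry": 0,"rz": -0.367,"hand": 1},
    {"tx": 0.384,"ty": 0.021,"tz": 0.023,"rx": 0,"ry": 0,"rz": -0.367,"hand": 1},
    {"tx": 0.384,"ty": 0.021,"tz": 0.023,"rx": 0,"ry": 0,"rz": -0.367,"hand": 1},
    {"tx": 0.384,"ty": 0.021,"tz": 0.023,"rx": 0,"ry": 0,"rz": -0.367,"hand": 1},
    {"tx": 0.384,"ty": 0.021,"tz": 0.023,"rx": 0,"ry": 0,"rz": -0.367,"hand": 1},
  ],
)

```text
t: 1.1
tcp_pos: [0.4439, -0.0388, 0.2087]
tcp_rot: [0.709, 0.705, -0.0, 0.0]
wrist_force: [1.1, -1.5, 0.5]
grip_width: 0.0002
```

```bash
python3 -c "
from h import *
go(.498,.085,.2,np.pi/2)"
```

```text
t 1.1 tcp [ 0.4439 -0.0388  0.2087] F [ 1.1 -1.5  0.5] j [-0.09 -0.17 -0.13  1.61 -0.    1.49]
shift [0.1242 0.0534 0.0086] rot [ 0.0002  0.001  -0.0057]
```

Call:
arm_command(
  series=[
    {"tx": 0.124,"ty": 0.053,"tz": 0.009,"rx": 0,"ry": 0,"rz": 0,"hand": 1},
    {"tx": 0.124,"ty": 0.053,"tz": 0.009,"rx": 0,"ry": 0,"rz": 0,"hand": 1},
    {"tx": 0.124,"ty": 0.053,"tz": 0.009,"rx": 0,"ry": 0,"rz": 0,"hand": 1},
    {"tx": 0.124,"ty": 0.053,"tz": 0.009,"rx": 0,"ry": 0,"rz": 0,"hand": 1},
    {"tx": 0.124,"ty": 0.053,"tz": 0.009,"rx": 0,"ry": 0,"rz": 0,"hand": 1},
  ],
)

```text
t: 1.6
tcp_pos: [0.4971, 0.0832, 0.1991]
tcp_rot: [0.709, 0.706, -0.001, -0.0]
wrist_force: [-1.5, 0.0, -0.3]
grip_width: 0.0001
```

```bash
python3 - <<'E'
from h import *
go(.498,.085,.2,np.pi/2)
s=manip.state();im=manip.get_image("wrist")
c=manip.camera_params("wrist");K=np.array(c["mtx"]);M=np.linalg.inv(c["mount"])
r=R.from_quat(s["tcp_rot"])
im=im[...,::-1].copy()
def pr(p):
    t=r.inv().apply(np.array(p)-s["tcp_pos"]);q=M[:3,:3]@t+M[:3,3]
    v=K@[q[0],-q[1],-q[2]];return v[:2]/v[2]
for p in([.497,.085,.082],[.509,.145,.066],[.454,.04,.06],[.454,.19,.06],[.564,.04,.06],[.498+0,.085,.192]):
    q=pr(p);print(p,q.round());
    if abs(q).max()<2000: cv2.drawMarker(im,tuple(int(a) for a in q.round()),(0,0,255),0,12,1)
cv2.imwrite("pics/w1.png",im)
E
```

```text
t 1.6 tcp [0.4971 0.0832 0.1991] F [-1.5  0.  -0.3] j [ 0.17 -0.03 -0.02  1.58 -0.    1.74]
shift [ 0.0018  0.0009 -0.0009] rot [-0.0015  0.0014 -0.0042]
[0.497, 0.085, 0.082] [321. 190.]
[0.509, 0.145, 0.066] [337. 106.]
[0.454, 0.04, 0.06] [270. 236.]
[0.454, 0.19, 0.06] [260.  41.]
[0.564, 0.04, 0.06] [401. 235.]
[0.498, 0.085, 0.192] [323. 256.]
```

View pics/w1.png

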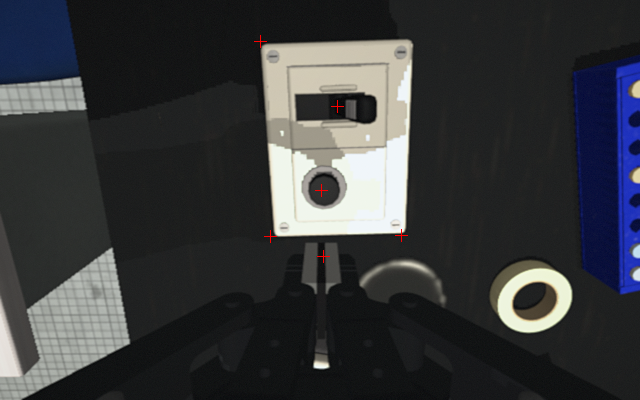

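The wrist view shows the button at (324,189) and the lever upright at about (355,107). My projection is within about 2 mm, with the true x slightly larger at about 0.4995. The knuckles spread along world x, which keeps them clear of the lever. I'll check the camera's clearance and descend.

```bash
python3 -c "
from h import *
print(np.array(manip.camera_params('wrist')['mount'])[:3,3])
go(.4993,.0855,.094,np.pi/2)"
```

```text
[ 7.02294335e-02  1.30855427e-04 -1.35377912e-01]
t 1.65 tcp [0.497  0.0825 0.1995] F [-0.7  0.1  0. ] j [ 0.17 -0.03 -0.02  1.58 -0.    1.74]
shift [0.0032 0.0023 0.1055] rot [-0.0009  0.0013 -0.0055]
```

Call:
arm_command(
  series=[
    {"tx": 0.003,"ty": 0.002,"tz": 0.03,"rx": 0,"ry": 0,"rz": -0.005,"hand": 1},
    {"tx": 0.003,"ty": 0.002,"tz": 0.06,"rx": 0,"ry": 0,"rz": -0.005,"hand": 1},
    {"tx": 0.003,"ty": 0.002,"tz": 0.085,"rx": 0,"ry": 0,"rz": -0.005,"hand": 1},
    {"tx": 0.003,"ty": 0.002,"tz": 0.1,"rx": 0,"ry": 0,"rz": -0.005,"hand": 1},
    {"tx": 0.003,"ty": 0.002,"tz": 0.1,"rx": 0,"ry": 0,"rz": -0.005,"hand": 1},
  ],
)

```text
t: 2.15
tcp_pos: [0.4983, 0.0845, 0.0982]
tcp_rot: [0.708, 0.706, -0.001, -0.0]
wrist_force: [-0.3, -1.0, 0.3]
grip_width: 0.0
```

```bash
python3 -c "
from h import *
go(.4993,.0855,.085,np.pi/2)"
```

```text
t 2.15 tcp [0.4983 0.0845 0.0982] F [-0.3 -1.   0.3] j [ 0.17 -0.02 -0.21  1.39 -0.    1.74]
shift [0.001  0.0011 0.0132] rot [-0.0026  0.0015 -0.0024]
```

Call:
arm_command(
  series=[
    {"tx": 0.001,"ty": 0.001,"tz": 0.006,"rx": 0,"ry": 0,"rz": 0,"hand": 1},
    {"tx": 0.001,"ty": 0.001,"tz": 0.009,"rx": 0,"ry": 0,"rz": 0,"hand": 1},
    {"tx": 0.001,"ty": 0.001,"tz": 0.012,"rx": 0,"ry": 0,"rz": 0,"hand": 1},
    {"tx": 0.001,"ty": 0.001,"tz": 0.0135,"rx": 0,"ry": 0,"rz": 0,"hand": 1},
    {"tx": 0.001,"ty": 0.001,"tz": 0.0135,"rx": 0,"ry": 0,"rz": 0,"hand": 1},
  ],
)

```text
t: 2.65
tcp_pos: [0.5009, 0.0866, 0.0868]
tcp_rot: [0.707, 0.707, 0.0, 0.001]
wrist_force: [2.2, -0.3, 2.6]
grip_width: -0.0001
```

```bash
python3 - <<'E'
from h import *
go(.4993,.0855,.083,np.pi/2)
a=[manip.get_image(n)[...,::-1] for n in("wrist","top")]
b=cv2.resize(a[1][175:235,195:275],(640,480),interpolation=cv2.INTER_CUBIC)
cv2.imwrite("pics/w2.png",np.hstack([a[0][:,100:500],cv2.resize(b,(400,400))]))
go(.4993,.0855,.083,np.pi/2)
E
```

```text
t 2.65 tcp [0.5009 0.0866 0.0868] F [ 2.2 -0.3  2.6] j [ 0.17 -0.02 -0.23  1.36 -0.    1.74]
shift [-0.0011 -0.0016  0.0038] rot [ 0.0015  0.001  -0.001 ]
t 2.75 tcp [0.5009 0.0866 0.0868] F [ 1.8 -0.9  3.3] j [ 0.17 -0.02 -0.23  1.36 -0.    1.74]
shift [-0.0011 -0.0016  0.0038] rot [ 0.0013  0.0009 -0.001 ]
```

View pics/w2.png

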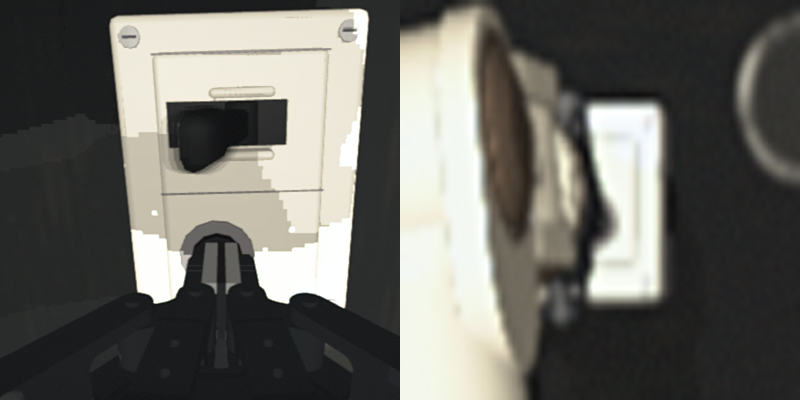

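The wrist crop shows the lever handle swung to the front side (crop px 200,140), so the unit tripped, at about 3 N. Now I'll release the button by going up.

Call:
arm_command(
  series=[
    {"tx": 0,"ty": 0,"tz": -0.03,"rx": 0,"ry": 0,"rz": 0,"hand": 1},
    {"tx": 0,"ty": 0,"tz": -0.07,"rx": 0,"ry": 0,"rz": 0,"hand": 1},
    {"tx": 0,"ty": 0,"tz": -0.11,"rx": 0,"ry": 0,"rz": 0,"hand": 1},
    {"tx": 0,"ty": 0,"tz": -0.11,"rx": 0,"ry": 0,"rz": 0,"hand": 1},
    {"tx": 0,"ty": 0,"tz": -0.11,"rx": 0,"ry": 0,"rz": 0,"hand": 1},
  ],
)

```text
t: 3.25
tcp_pos: [0.5006, 0.0869, 0.1968]
tcp_rot: [0.707, 0.707, 0.0, 0.0]
wrist_force: [0.1, -0.2, -0.3]
grip_width: -0.0001
```

```bash
python3 - <<'E'
from h import *
cv2.imwrite("pics/w3.png",manip.get_image("wrist")[:,:,::-1])
go(.425,.145,.2,np.pi)
E
```

```text
t 3.3 tcp [0.5001 0.0868 0.1956] F [-0.2 -0.2 -0.1] j [ 0.17 -0.03 -0.02  1.57 -0.    1.74]
shift [ 0.0581 -0.0751 -0.0044] rot [-1.4000e-03 -1.0000e-04 -1.5716e+00]
```

View pics/w3.png

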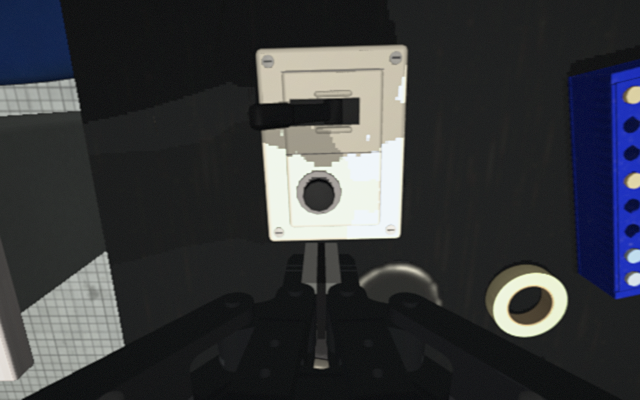

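The lever is fully dropped, with its handle end at (255,115), and the button at (319,193) is out. Next I turn the tool so the jaws lie along y and move in front of the lever.

Call:
arm_command(
  series=[
    {"tx": 0.058,"ty": -0.075,"tz": -0.005,"rx": 0,"ry": 0,"rz": -1.57,"hand": 1},
    {"tx": 0.058,"ty": -0.075,"tz": -0.005,"rx": 0,"ry": 0,"rz": -1.57,"hand": 1},
    {"tx": 0.058,"ty": -0.075,"tz": -0.005,"rx": 0,"ry": 0,"rz": -1.57,"hand": 1},
    {"tx": 0.058,"ty": -0.075,"tz": -0.005,"rx": 0,"ry": 0,"rz": -1.57,"hand": 1},
    {"tx": 0.058,"ty": -0.075,"tz": -0.005,"rx": 0,"ry": 0,"rz": -1.57,"hand": 1},
  ],
)

```text
t: 3.8
tcp_pos: [0.4244, 0.145, 0.1996]
tcp_rot: [0.396, 0.918, -0.001, -0.001]
wrist_force: [0.7, 0.2, -0.4]
grip_width: -0.0002
```

```bash
python3 -c "
from h import *
go(.425,.145,.2,np.pi)"
```

```text
t 3.8 tcp [0.4244 0.145  0.1996] F [ 0.7  0.2 -0.4] j [ 0.33 -0.16 -0.14  1.59 -0.    1.14]
shift [-0.0004  0.0005 -0.0004] rot [-0.0025 -0.0017 -0.8146]
```

Call:
arm_command(
  series=[
    {"tx": 0,"ty": 0,"tz": 0,"rx": -0.002,"ry": -0.001,"rz": -0.815,"hand": 1},
    {"tx": 0,"ty": 0,"tz": 0,"rx": -0.002,"ry": -0.001,"rz": -0.815,"hand": 1},
    {"tx": 0,"ty": 0,"tz": 0,"rx": -0.002,"ry": -0.001,"rz": -0.815,"hand": 1},
    {"tx": 0,"ty": 0,"tz": 0,"rx": -0.002,"ry": -0.001,"rz": -0.815,"hand": 1},
    {"tx": 0,"ty": 0,"tz": 0,"rx": -0.002,"ry": -0.001,"rz": -0.815,"hand": 1},
  ],
)

```text
t: 4.3
tcp_pos: [0.4247, 0.1446, 0.1994]
tcp_rot: [0.033, 0.999, -0.0, -0.001]
wrist_force: [-0.1, 0.6, -0.9]
grip_width: -0.0001
```

```bash
python3 -c "
from h import *
go(.425,.145,.103,np.pi)"
```

```text
t 4.3 tcp [0.4247 0.1446 0.1994] F [-0.1  0.6 -0.9] j [ 0.33 -0.16 -0.14  1.59 -0.    0.39]
shift [-0.0004  0.0005  0.0964] rot [-0.0005 -0.0013 -0.0655]
```

Call:
arm_command(
  series=[
    {"tx": 0,"ty": 0,"tz": 0.03,"rx": 0,"ry": 0,"rz": -0.065,"hand": 1},
    {"tx": 0,"ty": 0,"tz": 0.06,"rx": 0,"ry": 0,"rz": -0.065,"hand": 1},
    {"tx": 0,"ty": 0,"tz": 0.085,"rx": 0,"ry": 0,"rz": -0.065,"hand": 1},
    {"tx": 0,"ty": 0,"tz": 0.096,"rx": 0,"ry": 0,"rz": -0.065,"hand": 1},
    {"tx": 0,"ty": 0,"tz": 0.096,"rx": 0,"ry": 0,"rz": -0.065,"hand": 1},
  ],
)

```text
t: 4.8
tcp_pos: [0.4242, 0.1444, 0.103]
tcp_rot: [0.003, 1.0, -0.0, -0.001]
wrist_force: [0.7, 0.1, 0.7]
grip_width: -0.0
```

```bash
python3 -c "
from h import *
go(.500,.145,.11,np.pi)"
```

```text
t 4.8 tcp [0.4242 0.1444 0.103 ] F [0.7 0.1 0.7] j [ 0.33 -0.16 -0.33  1.41 -0.    0.33]
shift [-0.0758  0.0011 -0.0072] rot [-0.0009 -0.0024 -0.0068]
```

Call:
arm_command(
  series=[
    {"tx": -0.012,"ty": 0,"tz": 0,"rx": 0,"ry": 0,"rz": 0,"hand": 1},
    {"tx": -0.022,"ty": 0,"tz": -0.002,"rx": 0,"ry": 0,"rz": 0,"hand": 1},
    {"tx": -0.032,"ty": 0.001,"tz": -0.004,"rx": 0,"ry": 0,"rz": 0,"hand": 1},
    {"tx": -0.042,"ty": 0.001,"tz": -0.006,"rx": 0,"ry": 0,"rz": 0,"hand": 1},
    {"tx": -0.05,"ty": 0.001,"tz": -0.008,"rx": 0,"ry": 0,"rz": 0,"hand": 1},
  ],
)

```text
t: 5.3
tcp_pos: [0.4769, 0.1455, 0.1137]
tcp_rot: [0.004, 1.0, 0.0, 0.001]
wrist_force: [-0.8, -0.3, -0.4]
grip_width: -0.0001
```

Call:
arm_command(
  series=[
    {"tx": -0.005,"ty": 0,"tz": 0,"rx": 0,"ry": 0,"rz": 0,"hand": 1},
    {"tx": -0.011,"ty": 0,"tz": 0,"rx": 0,"ry": 0,"rz": 0,"hand": 1},
    {"tx": -0.016,"ty": 0,"tz": 0,"rx": 0,"ry": 0,"rz": 0,"hand": 1},
    {"tx": -0.02,"ty": 0,"tz": 0,"rx": 0,"ry": 0,"rz": 0,"hand": 1},
    {"tx": -0.022,"ty": 0,"tz": 0,"rx": 0,"ry": 0,"rz": 0,"hand": 1},
  ],
)

```text
t: 5.8
tcp_pos: [0.4978, 0.1453, 0.1132]
tcp_rot: [0.003, 1.0, 0.0, 0.001]
wrist_force: [0.2, 0.5, 0.0]
grip_width: 0.0
```

```bash
python3 - <<'E'
from h import *
cv2.imwrite("pics/s4.png",cv2.resize(manip.get_image("scene")[120:240,200:360,::-1],None,fx=5,fy=5,interpolation=cv2.INTER_CUBIC))
go(.500,.145,.11,np.pi)
E
```

```text
t 5.85 tcp [0.4979 0.1453 0.1132] F [-0.1  0.1  0.3] j [ 0.28 -0.   -0.16  1.41 -0.    0.29]
shift [-0.0021 -0.0003  0.0032] rot [ 0.0003  0.0016 -0.0069]
```

View pics/s4.png

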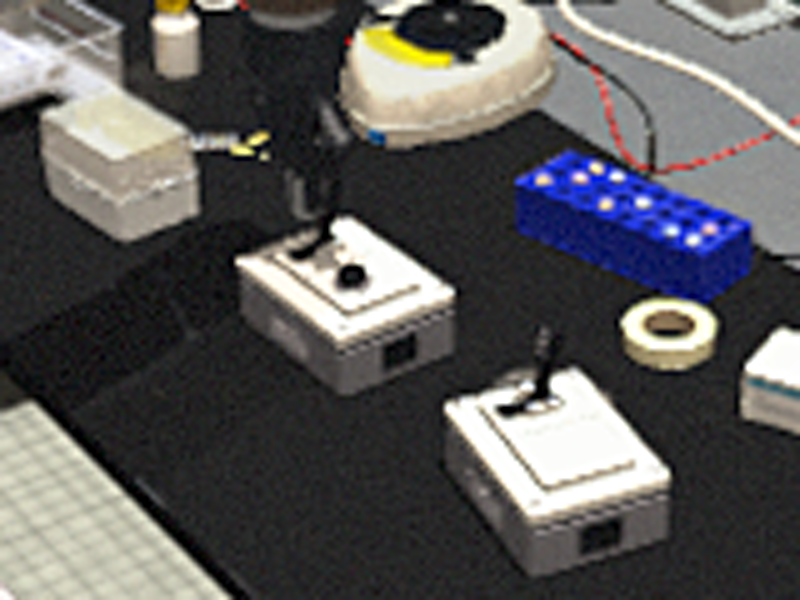

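The scene crop shows the RCD lever standing up against the fingers (px 325,200), and the breaker lever is also up (545,360). I'll push a few millimetres more to reach the stop, then back off.

Call:
arm_command(
  series=[
    {"tx": -0.002,"ty": 0,"tz": 0,"rx": 0,"ry": 0,"rz": 0,"hand": 1},
    {"tx": -0.003,"ty": 0,"tz": 0,"rx": 0,"ry": 0,"rz": 0,"hand": 1},
    {"tx": -0.004,"ty": 0,"tz": 0,"rx": 0,"ry": 0,"rz": 0,"hand": 1},
    {"tx": -0.004,"ty": 0,"tz": 0,"rx": 0,"ry": 0,"rz": 0,"hand": 1},
  ],
)

```text
t: 6.25
tcp_pos: [0.5012, 0.1453, 0.1133]
tcp_rot: [0.003, 1.0, 0.0, 0.0]
wrist_force: [-3.1, 0.3, 0.1]
grip_width: -0.0
```

Call:
arm_command(
  series=[
    {"tx": 0.01,"ty": 0,"tz": 0,"rx": 0,"ry": 0,"rz": 0,"hand": 1},
    {"tx": 0.03,"ty": 0,"tz": 0,"rx": 0,"ry": 0,"rz": 0,"hand": 1},
    {"tx": 0.06,"ty": 0,"tz": 0,"rx": 0,"ry": 0,"rz": 0,"hand": 1},
    {"tx": 0.08,"ty": 0,"tz": -0.03,"rx": 0,"ry": 0,"rz": 0,"hand": 1},
    {"tx": 0.08,"ty": 0,"tz": -0.07,"rx": 0,"ry": 0,"rz": 0,"hand": 1},
  ],
)

```text
t: 6.75
tcp_pos: [0.4181, 0.1453, 0.1826]
tcp_rot: [0.003, 1.0, -0.0, -0.001]
wrist_force: [1.8, 0.9, 0.3]
grip_width: -0.0002
```

Call:
arm_command(
  series=[
    {"tx": 0.02,"ty": 0,"tz": -0.04,"rx": 0,"ry": 0,"rz": 0,"hand": 1},
    {"tx": 0.04,"ty": 0,"tz": -0.06,"rx": 0,"ry": 0,"rz": 0,"hand": 1},
    {"tx": 0.05,"ty": 0,"tz": -0.06,"rx": 0,"ry": 0,"rz": 0,"hand": 1},
    {"tx": 0.05,"ty": 0,"tz": -0.06,"rx": 0,"ry": 0,"rz": 0,"hand": 1},
    {"tx": 0.05,"ty": 0,"tz": -0.06,"rx": 0,"ry": 0,"rz": 0,"hand": 1},
  ],
)

```text
t: 7.25
tcp_pos: [0.3712, 0.1461, 0.242]
tcp_rot: [0.003, 1.0, -0.0, 0.0]
wrist_force: [-0.6, 0.8, 0.7]
grip_width: -0.0003
```

```bash
python3 - <<'E'
from h import *
s=manip.get_image("scene")[150:230,240:346,::-1];t=manip.get_image("top")[175:235,195:335,::-1]
cv2.imwrite("pics/s5.png",np.vstack([cv2.resize(s,(400,300),interpolation=cv2.INTER_CUBIC),cv2.resize(t,(400,171),interpolation=cv2.INTER_CUBIC)]))
go(.500,.145,.11,np.pi)
E
```

```text
t 7.35 tcp [0.3715 0.146  0.2419] F [ 0.7 -0.6 -1.3] j [ 0.37 -0.27 -0.15  1.69 -0.    0.38]
shift [-1.285e-01 -1.000e-04  1.319e-01] rot [-0.0004  0.0001 -0.0069]
```

View pics/s5.png

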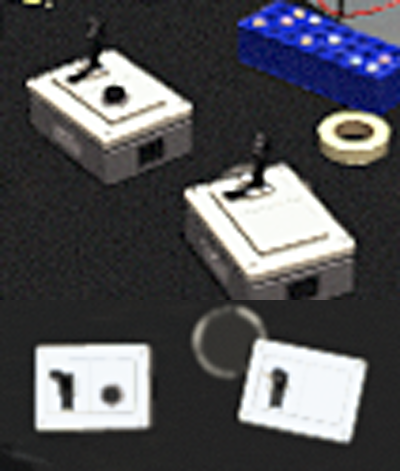

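The wrist felt 3 N at the stop. With the arm withdrawn, the RCD lever stays up (95,30 in the scene crop), the top crop shows the same shape as at the start, and the breaker lever is up. I'm handing in.

```bash
python3 -c "
from h import *
print(manip.close_job())"
```

```text
the job is handed in; nothing more can be done
None
```

The trip test is done and handed in at about 7.4 s of robot time, well inside the 38 s limit.

- **Box:** I worked on the left white box, the one with the round button. I did not touch the breaker or the brown and orange look-alikes.
- **Trip:** I pressed the button with the closed fingers at about 3 N, and the lever dropped by itself. I then let go, and the wrist picture showed the lever fully dropped and the button back out.
- **Reset:** I pushed the lever up from the front until it met its stop at about 3 N, then backed the arm away.
- **Last checks:** The scene and top pictures, taken about 1 s after the arm started backing away, show the lever staying up as at the start. The breaker lever is also up, and the robot is touching nothing.

One move call was refused because its rows left out some values, and nothing moved. No check failed. The only disagreement was about 2 mm between the top and wrist cameras on the button's position, which I corrected before pressing.

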